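# Pry open the block box and hold the printing block in the register corner

### The arm

A 6-joint arm with a two-finger parallel gripper is mounted at the origin on the work surface. World frame = base frame: x ahead of the robot, y to its left, z up, the work surface at z = 0. Lengths are in m, angles in rad, forces in N, time in s.
With the tool pointing down it reaches from about 0.425 to 0.95 m from the base axis. Payload 3.5 kg.
Tool frame: the origin (TCP) lies at the very end of the fingers, on their centre line; the grasp point (between the pads) lies 19 mm behind it; z points along the fingers, y is the line along which they close (so a half turn about z gives the same grasp; the last joint's range is limited). The gripper opens to 85 mm and grips with 20 to 120 N. Pads are 22 mm wide; open, the fingers measure 114 mm over their backs; the gripper's body (76 mm by 85 mm) begins 54 mm behind the grasp point. The pads swing forward as they close: fully open they stand 13 mm farther back than shut.
Start: joints at [1.116, 0.286, 1.577, -0, 1.279, -0.15], TCP at [0.203, 0.644, 0.231] pointing down, gripper open.
Joint ranges: [-2.77, 2.77], [-0.9, 2.22], [0.21, 2.48], [-1.53, 4.67], [0.24, 2.81], [-2.84, 2.84]. Speed limits (rad/s): [2.79, 2.79, 3.14, 3.14, 3.14, 3.14].

### API

Orientations are given as a unit quaternion [x, y, z, w].
In Python, from plant import ctrl gives the robot as it stands.
- The arm moves only by the shell command python3 inch.py 'ROWS' [FORCE]. ROWS is a JSON list of rows, 1 to 10 of them, each an object with the fields pos (a list: dx, dy, dz in units of 20 mm), turn_vec (a list: a rotation vector rx, ry, rz in units of 0.1 rad), jaw (the opening from 0.0 (shut) to 1.0 (fully open)); a field left out counts as zero (the opening has to be given); each row is the pose to reach, as a shift and turn from the pose commanded when the command began, along the tool's axes at that moment; what a row does not reach only later rows make up. A row lasts 1/8 s, in which the tool goes at most 0.0625 m and 0.188 rad, less where a joint would pass 70% of its speed; a pose out of reach is approached as far as the arm can. The fingers move at their own pace and stop on an object; FORCE is the grip in N (left out, the last holds). Time passes only in rows, so rows that do not move let the fingers close. It prints the time, the measured TCP pose, the force, the opening and the grip force at its end. Input that does not fit is refused with a message, and nothing moves.
- ctrl.get_state(): the state, without advancing time (a new reading comes with each control period).
- ctrl.read_camera(name): name is "scene" or "top"; returns a dict with "pixels" (400x640x3 uint8, red, green, blue), "camera_matrix" (3x3 intrinsics, pixels), "xyz" and "orientation" of the camera in the world. Camera axes: x right, y down, z forward; pixel columns grow to the right and rows downward; lengths in m; the calibration is good to about 2 mm. A picture is of the moment at which its call begins. There is no depth.
- ctrl.sign_off(): hands the job in; it is judged then, once.
The state is a dict: "time": time; "qpos": joint angles; "dq": joint speeds; "joint_efforts": joint torques, N m; "eef_pos": TCP position; "tcp_rot": TCP orientation; "contact_force": force on the tool from outside, world axes, zero at the start; "wrist_torque": the same for the moment, N m; "opening": opening from 0.0 (shut) to 1.0 (fully open); "finger_force": force on a finger pad.
Only numpy, scipy, OpenCV 4.12 (cv2) and the standard library are available. Lean on these libraries where they do the work, as an engineer would, in place of code of your own. Each camera call takes 0.05 s, during which the arm holds its last target. There are 200 camera calls.

### The job

Pry up the lid of the wooden box with the blade of the palette knife and swing it over until it stands wide open by itself, then lay the knife back down on the table. Lift the printing block out by its grip and set it flat on the paper in the inside corner of the L-shaped square, its long side along the long arm, pressed (without ramming) against both arms at once. Finish while still gripping the block and pressing it into the corner; leave the lid open and the other things on the table where they are.

Things in the scene. Friction and masses are not known exactly. Their poses are not given: they have to be found in the camera images.
- box: Light wooden box fixed to the table, 136 x 136 mm, walls 8 mm, floor 6 mm; origin: centre of its underside. +x points from the front (prying side) to the hinge side. Walls reach z = 62 mm, but the front wall (outer face at x = -68 mm) only 54 mm: a slot 8 mm high (z 54 to 62 mm), 120 mm wide, lies under the closed lid along the front, for a blade.
- lid (a joint): Lid angle in rad: 0 closed (flat), grows as it swings up about the hinge, 1.57 upright, stop at 2.1. A stiff hinge: the lid stays about where it is left. Turning it takes up to about 0.15 N m (1.5 N at 100 mm from the hinge).
- lid_hinge (a point): Middle of the lid's hinge line, on the lid's underside, 62 mm above the table, 70 mm from the box centre along the box's +x. The hinge line runs along the box's y.
- lid_edge (a point): Middle of the lid's free front edge, on its underside; 146 mm from the hinge. The lid is a flat wooden board 146 x 140 x 7 mm without handle; closed, its front edge overhangs the front wall by 8 mm.
- knife: Cranked palette knife lying flat on the table, 173 mm long, 70 g. +x points to the blade tip. Origin: level of the underside, at the grip point. Wooden handle from x = -60 to +30 mm, 18 mm wide (y), 20 mm high; thin neck; steel blade from x = 45 to 113 mm, 22 mm wide (last 10 mm: 14 mm), 2 mm thick, its underside level with the handle's.
- knife_tip (a point): End of the knife's blade, mid thickness, at (113, 0, 1) mm in the knife's frame.
- block: Wooden printing block, about 120 g, lying face down on the box floor. Origin: centre of its underside. Base 80 (x, long side) x 60 (y) x 20 mm; on it a grip rib 60 mm long (x), 22 mm wide (y), from z = 20 to 48 mm. In the box its long side runs roughly along the box's y. Looks the same after half a turn.
- board: Plywood board fixed to the table, 145 x 165 mm, 6 mm thick, with paper on it and a steel L-shaped square on two edges. Origin: under the inside corner of the square, on the table. The free area lies towards local -x and -y: the long arm's inner face is the plane x = 0, the short arm's the plane y = 0.
- corner (a point): Inside corner of the L-shaped square, on the board's top face (6 mm above the table); axes as the board's. The block grips the paper well: lean on the arms with a sideways push and bear down only lightly, or friction on the paper takes up the push.
- long_arm: Long arm of the square, smooth polished steel (slippery, friction about 0.2), 16 mm thick, 15 mm high above the board, its inner face 120 mm long along the board's y (from y = 0 to -120 mm). Rigidly fixed.
- short_arm: Short arm of the square, smooth polished steel (slippery), 16 mm thick, 15 mm high above the board, its inner face 90 mm long along the board's x (from x = 0 to -90 mm). Rigidly fixed.
- tape: roll of masking tape lying flat, 90 mm across, 24 mm high; bystander
- tumbler: white plastic tumbler, 72 mm across, 110 mm high; bystander
- ink_jar: small ink jar, 48 mm across, 55 mm high; bystander
- brush: paint brush lying on the table; bystander
- roller: ink roller with wooden handle, about 190 mm long, lying on the table; bystander
- scrap_block: plain wood offcut 70 x 45 x 22 mm without a grip; bystander

How it is judged:
By the outcome, as a careful person would: the job done as asked, in the order asked, and still so for the second after the job is handed in, while the arm keeps its last pose, push and grip.
It also fails if it takes over 67 s, if anything falls off the work surface, if the arm or the gripper's body presses on something with over 40 N, if the wrist force passes 120 N, or if a joint passes its speed limit or range.

## Working session

There is one attempt and no reset: what is moved stays moved. The work goes in short steps, Python scripts to look and compute and a shell command to move; the robot and the scene stay as the last step left them, time stands still between calls to the robot, and variables do not carry over. Pictures are saved under pics/ and viewed, at most 12 in all, crops included, and the job is handed in when it is done.

```bash
ls; mkdir -p pics; python3 - <<'E'
from plant import ctrl
import cv2,numpy as np
for n in("scene","top"):
    c=ctrl.read_camera(n); cv2.imwrite(f"pics/{n}0.png",c["pixels"][:,:,::-1]); print(n,c["camera_matrix"],c["xyz"],c["orientation"])
print(ctrl.get_state())
E
```

```text
inch.py
pics
plant.py
scene [[446.19140881   0.         323.40416493]
 [  0.         446.19140881 191.62596205]
 [  0.           0.           1.        ]] [ 0.9090327  -0.69197572  0.58650264] [ 0.86106668  0.20867384 -0.11289633 -0.44974862]
top [[408.50577161   0.         321.47241467]
 [  0.         408.50577161 200.59443365]
 [  0.           0.           1.        ]] [ 0.38183044 -0.02044579  1.12033893] [-0.70380181  0.70652634 -0.04820702  0.05621055]
{'time': 0.1, 'qpos': array([ 1.11598840e+00,  2.87107149e-01,  1.57804282e+00, -3.03558617e-05,
        1.27862442e+00, -1.50008022e-01]), 'dq': array([-0.00109876, -0.00068243, -0.00308019, -0.00022053, -0.00049785,
       -0.00053337]), 'joint_efforts': array([ 1.08954046e-03, -4.07295263e+01, -2.93699098e+01, -1.18130688e-04,
        3.40191153e-03,  5.65725685e-06]), 'eef_pos': array([0.20228389, 0.64334199, 0.23005885]), 'tcp_rot': array([ 1.51806275e-01,  9.88409664e-01, -1.04569389e-03, -3.11011438e-04]), 'contact_force': array([ 0.74557126, -0.07758558,  0.06733499]), 'wrist_torque': array([-0.01591545, -0.01264094,  0.05107586]), 'finger_force': 0.0, 'opening': 1.0024094981006777}
```
View pics/top0.png

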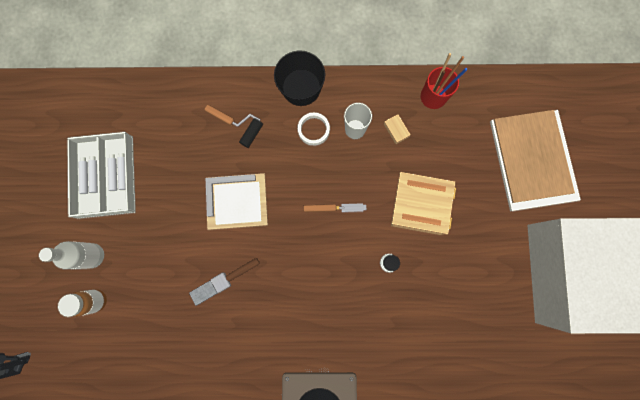

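View pics/scene0.png

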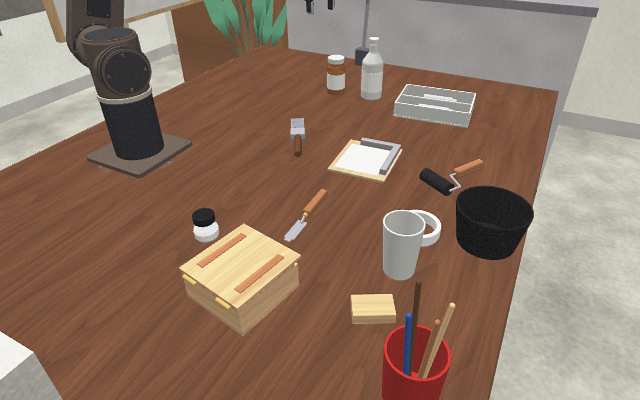

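The top view shows the knife at about (335,208) with its blade towards the box. The lid is at (424,203), the board at (237,200) with its square's corner at the upper left, and the ink jar at (390,263). In the scene view the lid's hinges are at (190,280) and (225,303), so the front (prying) side faces the knife.

```bash
cat > h.py <<'E'
from plant import ctrl
import cv2,numpy as np
from scipy.spatial.transform import Rotation as R
def ray(c,uv,z):
    uv=np.atleast_2d(uv).astype(float);K=c["camera_matrix"]
    d=np.c_[uv,np.ones(len(uv))]@np.linalg.inv(K).T@R.from_quat(c["orientation"]).as_matrix().T
    o=np.array(c["xyz"]);return o+d*((z-o[2])/d[:,2])[:,None]
def proj(c,P):
    p=(np.atleast_2d(P)-c["xyz"])@R.from_quat(c["orientation"]).as_matrix()
    return (p@np.array(c["camera_matrix"]).T)[:,:2]/p[:,2:]
def delta(pos,quat=None,s=None):
    s=s or ctrl.get_state();r=R.from_quat(s["tcp_rot"])
    d=r.inv().apply(np.array(pos)-s["eef_pos"])
    w=(r.inv()*R.from_quat(quat)).as_rotvec() if quat is not None else np.zeros(3)
    return np.round(d,4),np.round(w,4)
def down(yaw): # tool z down, tool y axis at angle yaw+90deg: tool x along yaw
    cx,sx=np.cos(yaw),np.sin(yaw)
    return R.from_matrix(np.array([[cx,sx,0],[sx,-cx,0],[0,0,-1.]])).as_quat()
E
python3 - <<'E'
import cv2,numpy as np
t=cv2.imread('pics/top0.png');s=cv2.imread('pics/scene0.png')
a=cv2.resize(t[150:250,290:465],None,fx=4.5,fy=4.5,interpolation=cv2.INTER_CUBIC)
cv2.imwrite('pics/a.png',a)
hs=cv2.cvtColor(t,cv2.COLOR_BGR2HSV)
for n,p in dict(table=(300,240),hand=(208,315),blade=(208,352),lid=(203,400),strip=(186,430),paper=(205,240),edge=(190,263),edge2=(226,240),arm=(200,209),arm2=(179,230)).items(): print(n,hs[p],t[p])
E
```

```text
table [ 11 136 109] [ 51  72 109]
hand [ 13 140 187] [ 84 127 187]
blade [113   6 185] [185 182 181]
lid [ 19 104 228] [135 195 228]
strip [ 13 146 196] [ 84 132 196]
paper [ 30   4 242] [238 242 242]
edge [ 21  84 230] [154 207 230]
edge2 [ 20  87 232] [153 206 232]
arm [ 60   1 184] [183 184 183]
arm2 [ 90   3 184] [184 184 182]
```

View pics/a.png

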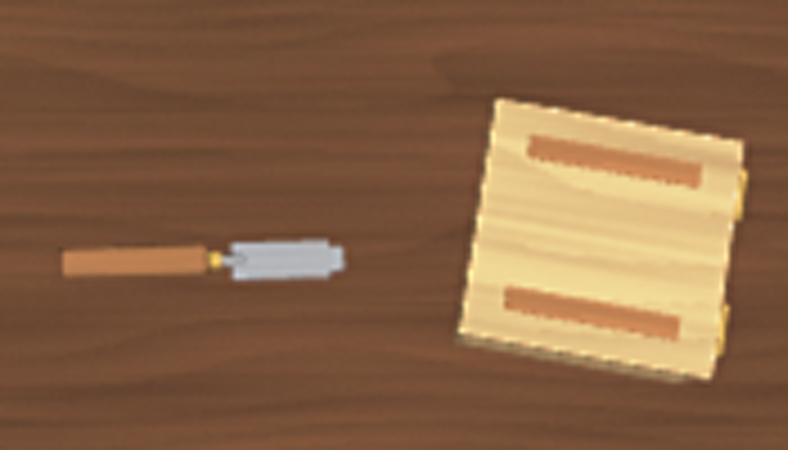

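The crop shows the hinges on the lid's right side and the knife pointing right. The lid corners sit at crop pixels (497,98), (744,141), (712,379) and (460,335).

```bash
python3 - <<'E'
from h import *
c=ctrl.read_camera("top");t=c["pixels"][:,:,::-1].copy();hs=cv2.cvtColor(t,cv2.COLOR_BGR2HSV)
big=cv2.resize(hs,None,fx=4,fy=4,interpolation=cv2.INTER_CUBIC)
def up(m): return m
def reg(lo,hi,x0,y0,x1,y1):
    m=cv2.inRange(big,np.array(lo),np.array(hi));k=np.zeros_like(m);k[y0*4:y1*4,x0*4:x1*4]=255
    m&=k;cs,_=cv2.findContours(m,cv2.RETR_EXTERNAL,cv2.CHAIN_APPROX_NONE)
    return max(cs,key=cv2.contourArea)[:,0]
f=lambda p:(np.array(p)+.5)/4-.5
def rect(cn,z,n):
    P=ray(c,f(cn),z)[:,:2].astype(np.float32);r=cv2.minAreaRect(P*1000);print(n,np.round(r[0],1),np.round(r[1],1),round(r[2],2));return r
rect(reg((10,60,150),(18,255,255),295,195,342,220),.012,"handle")
rect(reg((0,0,150),(179,45,255),338,195,375,220),.002,"blade")
cn=reg((0,0,150),(179,45,255),338,195,375,220)
P=ray(c,f(cn),.002)[:,:2];print("tip x-range",P.min(0),P.max(0))
# lid corners
q=np.array([[497,98],[744,141],[712,379],[460,335]])/4.5+[290,150]-.5+.5/4.5
P=ray(c,q,.069)[:,:2];print("lid",P.round(4).tolist(),P.mean(0),[np.linalg.norm(P[i]-P[i-1]).round(4) for i in range(4)])
h=(P[1]+P[2])/2-(P[0]+P[3])/2;print("yaw x",np.degrees(np.arctan2(h[1],h[0])))
h=(P[2]+P[1]-P[0]-P[3])
rect(reg((15,60,190),(25,255,255),385,165,465,240),.069,"lidrect")
rect(reg((0,0,150),(50,150,255),195,165,275,235),.006,"board all")
rect(reg((0,0,225),(179,30,255),195,165,275,235),.006,"paper")
cn=reg((0,0,120),(179,30,215),195,165,275,235)
ap=cv2.approxPolyDP(cn,8,True)[:,0];print("arm poly",f(ap).round(1).tolist(),ray(c,f(ap),.021)[:,:2].round(4).tolist())
E
```

```text
handle [527.5  -3. ] [16.  89.1] 1.2
blade [529.2 -93.5] [22.6 73.7] 1.6
tip x-range [ 0.51735067 -0.1303755 ] [ 0.5408406  -0.05666068]
lid [[0.6149, -0.2152], [0.5886, -0.3574], [0.4508, -0.3322], [0.4765, -0.1898]] [ 0.53268722 -0.2736487 ] [np.float64(0.1408), np.float64(0.1446), np.float64(0.1401), np.float64(0.1448)]
yaw x -100.34768201760009
lidrect [ 532.4 -274.9] [149.8 141. ] 79.39
board all [548.1 228.8] [147.8 167.4] 4.05
paper [543.1 225.1] [110.7 125.1] 4.18
arm poly [[254.1, 174.4], [205.4, 177.9], [206.6, 215.1], [212.4, 215.4], [211.6, 183.1], [254.4, 180.1]] [[0.6194, 0.177], [0.6103, 0.3112], [0.5071, 0.3038], [0.5064, 0.2881], [0.5955, 0.2934], [0.6033, 0.1759]]
```

```bash
python3 - <<'E'
import cv2,numpy as np
t=cv2.imread('pics/top0.png');s=cv2.imread('pics/scene0.png')
a=cv2.resize(t[165:240,195:275],None,fx=5,fy=5,interpolation=cv2.INTER_CUBIC)
b=cv2.resize(s[130:190,325:405],None,fx=5,fy=5,interpolation=cv2.INTER_CUBIC)
o=np.zeros((375,800,3),np.uint8);o[:,:400]=a;o[:300,400:]=b
cv2.imwrite('pics/b.png',o)
E
```

```text
(no output)
```

View pics/b.png

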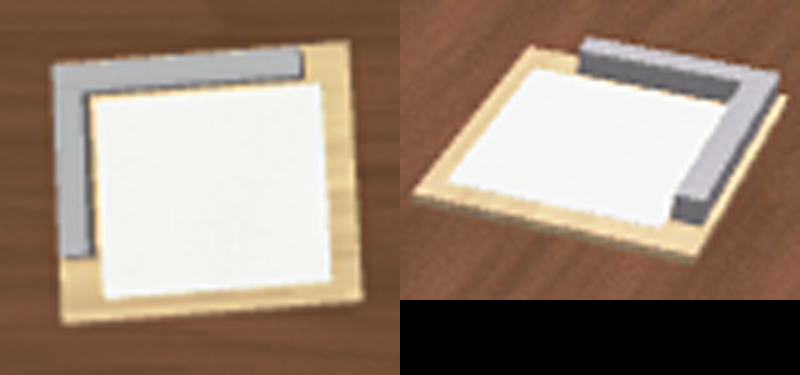

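The crop shows the square's inner corner at about (211.6,183.1) in the top image, with the long arm along the top and the short arm down the left.

```bash
python3 -c "
from h import *
print(delta([.5278,-.018,.06],down(np.radians(91.2))))"
```

```text
(array([-0.509 , -0.5329,  0.1711]), array([-1.900e-03,  9.000e-04,  1.245e+00]))
```

The rows are not in the units I measure in: shifts go in units of 20 mm and turns go in units of 0.1 rad. I convert before sending: -0.533 m is -26.65, -0.525 m is -26.25, 1.245 rad is 12.45.

```bash
python3 inch.py '[{"pos":[-25,-26.25,2.5],"turn_vec":[0,0,12],"jaw":0.6},{"pos":[-25.45,-26.65,2.5],"turn_vec":[0,0,12.45],"jaw":0.6},{"pos":[-25.45,-26.65,2.5],"turn_vec":[0,0,12.45],"jaw":0.6},{"pos":[-25.45,-26.65,2.5],"turn_vec":[0,0,12.45],"jaw":0.6},{"pos":[-25.45,-26.65,2.5],"turn_vec":[0,0,12.45],"jaw":0.6},{"pos":[-25.45,-26.65,2.5],"turn_vec":[0,0,12.45],"jaw":0.6},{"pos":[-25.45,-26.65,2.5],"turn_vec":[0,0,12.45],"jaw":0.6},{"pos":[-25.45,-26.65,2.5],"turn_vec":[0,0,12.45],"jaw":0.6},{"pos":[-25.45,-26.65,5],"turn_vec":[0,0,12.45],"jaw":0.6},{"pos":[-25.45,-26.65,8.5],"turn_vec":[0,0,12.45],"jaw":0.6}]' 100
python3 -c "
from h import *
print(delta([.5278,-.018,.003],down(np.radians(91.2))))"
```

```text
time: 1.4
eef_pos: [0.4746, 0.0936, 0.1472]
tcp_rot: [0.7, 0.714, 0.002, 0.002]
contact_force: [0.8, 0.5, -1.1]
opening: 0.6
finger_force: 0.0
(array([-0.1127,  0.0502,  0.1445]), array([ 0.0053,  0.0001, -0.0009]))
```

Converted, 0.05 m is 2.5, -0.112 m is -5.6, 0.005 rad is 0.05.

```bash
python3 inch.py '[{"pos":[-5,2.2,4.5],"turn_vec":[0.05,0,0],"jaw":0.6},{"pos":[-5.6,2.5,5],"turn_vec":[0.05,0,0],"jaw":0.6},{"pos":[-5.6,2.5,5],"turn_vec":[0.05,0,0],"jaw":0.6},{"pos":[-5.6,2.5,5],"turn_vec":[0.05,0,0],"jaw":0.6},{"pos":[-5.6,2.5,5],"turn_vec":[0.05,0,0],"jaw":0.6}]'
python3 -c "
from h import *
print(delta([.5278,-.018,.003],down(np.radians(91.2))))"
```

```text
time: 2.02
eef_pos: [0.5247, -0.0147, 0.0463]
tcp_rot: [0.7, 0.715, -0.002, -0.002]
contact_force: [-1.5, 1.1, 0.6]
opening: 0.602
finger_force: 0.0
(array([-0.0034,  0.0032,  0.0433]), array([-0.0048, -0.0002,  0.0002]))
```

```bash
python3 inch.py '[{"pos":[-0.17,0.16,1.25],"turn_vec":[-0.04,0,0],"jaw":0.6},{"pos":[-0.17,0.16,2.1],"turn_vec":[-0.04,0,0],"jaw":0.6},{"pos":[-0.17,0.16,2.1],"turn_vec":[-0.04,0,0],"jaw":0.6},{"pos":[-0.17,0.16,2.1],"turn_vec":[-0.04,0,0],"jaw":0},{"pos":[-0.17,0.16,2.1],"turn_vec":[-0.04,0,0],"jaw":0},{"pos":[-0.17,0.16,2.1],"turn_vec":[-0.04,0,0],"jaw":0},{"pos":[-0.17,0.16,2.1],"turn_vec":[-0.04,0,0],"jaw":0},{"pos":[-0.17,0.16,2.1],"turn_vec":[-0.04,0,0],"jaw":0}]' 100
```

```text
time: 3.02
eef_pos: [0.5289, -0.0186, 0.0052]
tcp_rot: [0.7, 0.714, 0.0, 0.0]
contact_force: [-0.5, 0.6, 5.7]
opening: 0.182
finger_force: 99.2
```

```bash
python3 -c "
from h import *
print(delta([.5715,-.0622,.0622],down(np.radians(79.6))))"
```

```text
(array([-0.0445,  0.0418, -0.0569]), array([9.000e-04, 1.000e-04, 2.025e-01]))
```

```bash
python3 inch.py '[{"pos":[0,0,-2.5],"turn_vec":[0,0,0.5],"jaw":0},{"pos":[-2,2,-2.85],"turn_vec":[0,0,2.025],"jaw":0},{"pos":[-2.225,2.09,-2.85],"turn_vec":[0,0,2.025],"jaw":0},{"pos":[-2.225,2.09,-2.85],"turn_vec":[0,0,2.025],"jaw":0},{"pos":[-2.225,2.09,-2.85],"turn_vec":[0,0,2.025],"jaw":0},{"pos":[-2.225,2.09,-2.85],"turn_vec":[0,0,2.025],"jaw":0}]'
python3 - <<'E'
from h import *
print(delta([.5715,-.0622,.0622],down(np.radians(79.6))))
a=ctrl.read_camera("scene");b=ctrl.read_camera("top")
p=proj(a,[.5522,-.1715,.058])[0];q=proj(b,[.5522,-.1715,.058])[0];print(p,q)
A=a["pixels"][:,:,::-1][180:330,170:350];B=b["pixels"][:,:,::-1][150:250,300:480]
o=np.zeros((500,792,3),np.uint8);A=cv2.resize(A,None,fx=2.2,fy=2.2,interpolation=3);B=cv2.resize(B,None,fx=2.2,fy=2.2,interpolation=3)
o[:330,:396]=A;o[:220,396:]=B;cv2.imwrite('pics/c.png',o)
E
```

```text
time: 3.78
eef_pos: [0.5694, -0.0613, 0.0599]
tcp_rot: [0.768, 0.64, -0.001, -0.001]
contact_force: [1.1, -0.1, -0.5]
opening: 0.179
finger_force: 98.4
(array([-0.0006,  0.0022, -0.0023]), array([-0.0031, -0.0001,  0.001 ]))
[283.37957633 234.07808671] [383.39740069 195.72739446]
```

View pics/c.png

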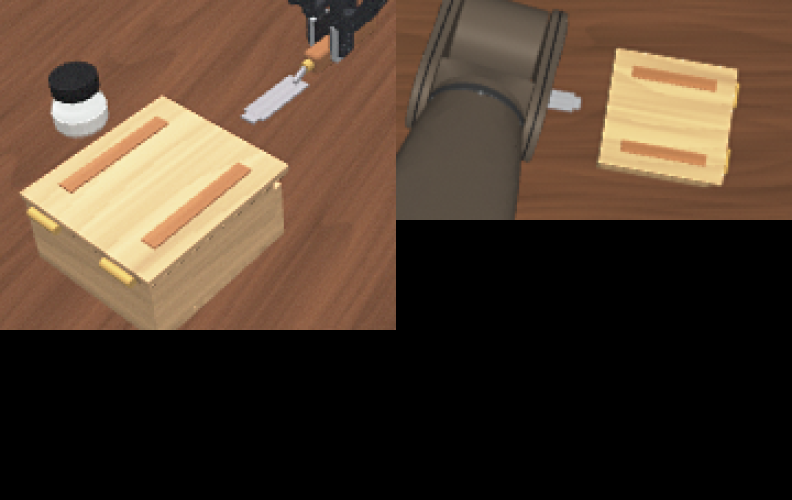

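The knife is gripped level. Its tip is at about (281.5,233) in the scene image and (383.6,196.4) in the top image, short of the lid edge. I'll triangulate the tip and compare it with the lid edge.

```bash
python3 - <<'E'
from h import *
a=ctrl.read_camera("scene");b=ctrl.read_camera("top")
def tip(c,x0,y0,x1,y1):
    im=cv2.resize(c["pixels"][y0:y1,x0:x1],None,fx=4,fy=4,interpolation=3);h=cv2.cvtColor(im,cv2.COLOR_RGB2HSV)
    m=cv2.inRange(h,np.array((0,0,130)),np.array((179,45,255)))
    cs=max(cv2.findContours(m,0,1)[0],key=cv2.contourArea)[:,0]
    return (cs+.5)/4-.5+[x0,y0]
ca=tip(a,275,205,312,240);cb=tip(b,368,180,390,210)
ka=ca[np.argsort(ca@[1,-.8])][:6];kb=cb[cb[:,0]>cb[:,0].max()-.6]
ua=ka.mean(0);ub=kb.mean(0)
def rd(c,u): p=ray(c,u,0)[0];o=np.array(c["xyz"]);return o,(p-o)/np.linalg.norm(p-o)
o1,d1=rd(a,ua);o2,d2=rd(b,ub)
s=np.linalg.lstsq(np.c_[d1,-d2],o2-o1,rcond=None)[0]
P1,P2=o1+s[0]*d1,o2+s[1]*d2;print(ua,ub,P1,P2)
# lid front corners underside/top in box frame check
c0=np.array([.5322,-.2766]);u=np.array([np.cos(np.radians(-100.4)),np.sin(np.radians(-100.4))])
print("tip box",(P1[:2]/2+P2[:2]/2-c0)@u,(P1[:2]/2+P2[:2]/2-c0)@[-u[1],u[0]])
print(ctrl.get_state()["eef_pos"])
v=np.array([-u[1],u[0]])
for z in(.069,):
  for x,y in((-.076,.07),(.07,.07),(.07,-.07),(-.076,-.07)):
    print("lidcorner scene px",proj(a,[*(c0+x*u+y*v),z])[0].round(1))
E
```

```text
[279.75  233.125] [383.3125 196.    ] [ 0.54639293 -0.17443626  0.06025232] [ 0.55107624 -0.17090408  0.06049875]
tip box -0.10520722435066139 -0.0024983798410460815
[ 0.57037255 -0.06174664  0.0606898 ]
lidcorner scene px [301.2 254.6]
lidcorner scene px [237.5 308.4]
lidcorner scene px [178.4 267.6]
lidcorner scene px [243.4 223.1]
```

Converted, -0.055 m is -2.75, -0.04 m is -2.

```bash
python3 inch.py '[{"pos":[-0.5,0.05,-0.05],"jaw":0},{"pos":[-1.25,0.05,-0.05],"jaw":0},{"pos":[-2,0.05,-0.05],"jaw":0},{"pos":[-2.75,0.05,-0.05],"jaw":0},{"pos":[-2.75,0.05,-0.05],"jaw":0}]'
```

```text
time: 4.6
eef_pos: [0.5615, -0.1179, 0.0619]
tcp_rot: [0.769, 0.639, -0.0, -0.0]
contact_force: [0.2, 0.3, -0.1]
opening: 0.18
finger_force: 98.4
```

Converted, -0.078 m is -3.9, -0.07 m is -3.5.

```bash
python3 inch.py '[{"pos":[-0.75,0,0],"jaw":0},{"pos":[-0.8,0,-0.5],"jaw":0},{"pos":[-0.85,0,-1.2],"jaw":0},{"pos":[-1,0,-1.7],"jaw":0},{"pos":[-1.15,0,-2.2],"jaw":0},{"pos":[-1.4,0,-2.65],"jaw":0},{"pos":[-1.65,0,-3.1],"jaw":0},{"pos":[-2,0,-3.5],"jaw":0},{"pos":[-2.35,0,-3.9],"jaw":0},{"pos":[-2.35,0,-3.9],"jaw":0}]'
python3 - <<'E'
from h import *
a=ctrl.read_camera("scene")
A=a["pixels"][:,:,::-1][100:340,150:400];cv2.imwrite('pics/d.png',cv2.resize(A,None,fx=2,fy=2,interpolation=3))
E
```

```text
time: 5.85
eef_pos: [0.5537, -0.1639, 0.1409]
tcp_rot: [0.768, 0.64, -0.0, 0.001]
contact_force: [0.3, 0.4, -0.7]
opening: 0.183
finger_force: 98.4
```

View pics/d.png

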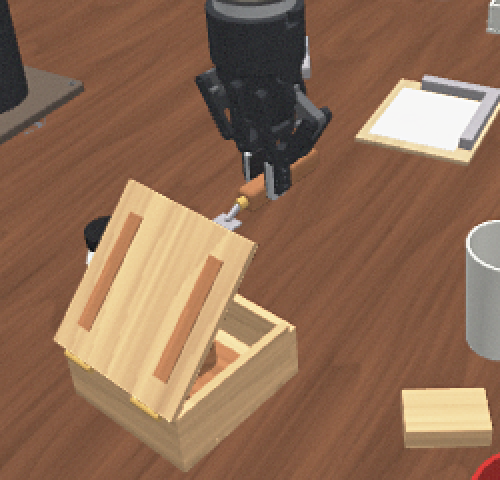

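The lid is up by about 0.85 rad and resting on the blade, whose root is at crop pixel (228,222). I'll keep following the arc.

Converted, -0.097 m is -4.85, -0.076 m is -3.8.

```bash
python3 inch.py '[{"pos":[-0.4,0,-0.35],"jaw":0},{"pos":[-0.825,0,-0.65],"jaw":0},{"pos":[-1.3,0,-0.9],"jaw":0},{"pos":[-1.75,0,-1.135],"jaw":0},{"pos":[-2.25,0,-1.3],"jaw":0},{"pos":[-2.775,0,-1.4],"jaw":0},{"pos":[-3.3,0,-1.5],"jaw":0},{"pos":[-3.8,0,-1.5],"jaw":0},{"pos":[-4.35,0,-1.45],"jaw":0},{"pos":[-4.85,0,-1.35],"jaw":0}]'
python3 inch.py '[{"pos":[-0.45,0,0.1],"jaw":0},{"pos":[-0.85,0,0.2],"jaw":0},{"pos":[-0.85,0,0.2],"jaw":0}]'
python3 - <<'E'
from h import *
a=ctrl.read_camera("scene")
A=a["pixels"][:,:,::-1][100:340,130:380];cv2.imwrite('pics/e.png',cv2.resize(A,None,fx=2,fy=2,interpolation=3))
print(delta([.5278,-.018,.09],down(np.radians(91.2))))
E
```

```text
time: 7.15
eef_pos: [0.5358, -0.259, 0.167]
tcp_rot: [0.768, 0.64, -0.0, 0.0]
contact_force: [0.3, 0.7, -0.5]
opening: 0.183
finger_force: 98.4
time: 7.52
eef_pos: [0.5325, -0.2754, 0.1625]
tcp_rot: [0.768, 0.64, -0.001, -0.0]
contact_force: [0.2, 0.4, -1.7]
opening: 0.18
finger_force: 99.4
(array([ 0.252 , -0.0511,  0.0727]), array([-0.0012,  0.0004, -0.2027]))
```

View pics/e.png

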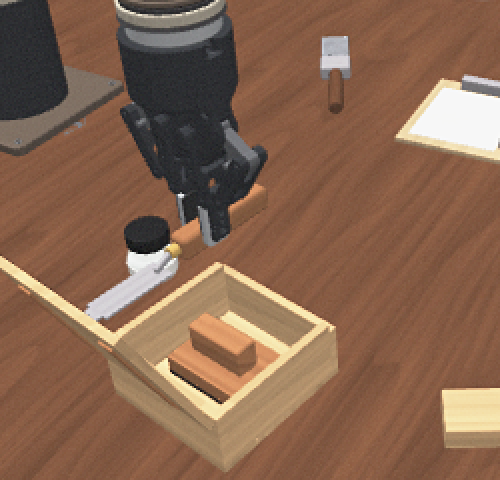

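The lid is wide open, leaning back past upright, and the block is visible in the box with its rib at about crop pixel (222,343). Next I'll retreat and lay the knife back down.

Converted, 0.09 m is 4.5, 0.252 m is 12.6, -0.2027 rad is -2.027.

```bash
python3 inch.py '[{"pos":[2.5,0,0],"jaw":0},{"pos":[5.5,-0.5,0],"jaw":0},{"pos":[8.5,-1.5,0],"turn_vec":[0,0,-1],"jaw":0},{"pos":[11,-2.25,1],"turn_vec":[0,0,-2],"jaw":0},{"pos":[12.6,-2.55,2.5],"turn_vec":[0,0,-2.027],"jaw":0},{"pos":[12.6,-2.55,4.5],"turn_vec":[0,0,-2.027],"jaw":0},{"pos":[12.6,-2.55,6],"turn_vec":[0,0,-2.027],"jaw":0},{"pos":[12.6,-2.55,6],"turn_vec":[0,0,-2.027],"jaw":0},{"pos":[12.6,-2.55,6],"turn_vec":[0,0,-2.027],"jaw":0}]'
python3 - <<'E'
from h import *
print(delta([.5278,-.018,.006],down(np.radians(91.2))))
b=ctrl.read_camera("top");c=b
cv2.imwrite('pics/f.png',cv2.resize(b["pixels"][:,:,::-1][140:260,370:500],None,fx=4.5,fy=4.5,interpolation=3))
E
```

```text
time: 8.7
eef_pos: [0.529, -0.0179, 0.0442]
tcp_rot: [0.7, 0.715, 0.0, 0.001]
contact_force: [-0.0, -1.0, -0.1]
opening: 0.179
finger_force: 99.4
(array([-0.0001, -0.0013,  0.0382]), array([0.0012, 0.0006, 0.0004]))
```

View pics/f.png

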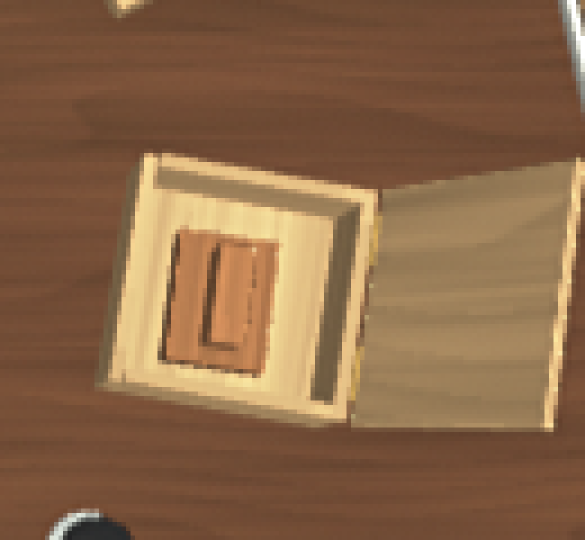

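The top crop shows the open lid at the right. In the box, the block's base corners are near crop pixels (178,230), (278,240), (265,375) and (165,360), and the rib top is centred near (232,292).

```bash
python3 inch.py '[{"pos":[0,-0.065,1],"turn_vec":[0.01,0,0],"jaw":0},{"pos":[0,-0.065,1.8],"turn_vec":[0.01,0,0],"jaw":0},{"pos":[0,-0.065,1.925],"turn_vec":[0.01,0,0],"jaw":0},{"pos":[0,-0.065,1.925],"turn_vec":[0.01,0,0],"jaw":0},{"pos":[0,-0.065,1.925],"turn_vec":[0.01,0,0],"jaw":0},{"pos":[0,-0.065,1.925],"turn_vec":[0.01,0,0],"jaw":0.5},{"pos":[0,-0.065,1.925],"turn_vec":[0.01,0,0],"jaw":0.5},{"pos":[0,-0.065,1.925],"turn_vec":[0.01,0,0],"jaw":0.5}]'
python3 - <<'E'
from h import *
c=ctrl.read_camera("top")
hs=cv2.cvtColor(cv2.resize(c["pixels"],None,fx=4,fy=4,interpolation=3),cv2.COLOR_RGB2HSV)
f=lambda p:(np.array(p)-0.)/4.5+[370,140]-.5+.5/4.5
B=ray(c,f([[178,230],[278,240],[265,375],[165,360]]),.026)[:,:2];T=ray(c,f([[218,238],[257,242],[243,345],[210,343]]),.054)[:,:2]
for P in(B,T):
    d=(P[0]+P[1]-P[2]-P[3]);print(P.mean(0).round(4),np.degrees(np.arctan2(d[1],d[0])).round(1),[np.linalg.norm(P[i]-P[i-1]).round(3) for i in range(4)])
# contour
m=cv2.inRange(hs,np.array((5,90,90)),np.array((17,255,255)));k=np.zeros_like(m);k[185*4:228*4,402*4:435*4]=255;m&=k
cn=max(cv2.findContours(m,0,1)[0],key=cv2.contourArea)[:,0]
r=cv2.minAreaRect((ray(c,(cn+.5)/4-.5,.026)[:,:2]*1000).astype(np.float32));print(r)
E
```

```text
time: 9.75
eef_pos: [0.5265, -0.0177, 0.0042]
tcp_rot: [0.7, 0.715, -0.001, -0.001]
contact_force: [-0.4, 0.2, -0.0]
opening: 0.498
finger_force: 0.0
[ 0.5275 -0.2707] -7.7 [np.float64(0.079), np.float64(0.06), np.float64(0.082), np.float64(0.06)]
[ 0.5291 -0.2706] -8.2 [np.float64(0.062), np.float64(0.023), np.float64(0.062), np.float64(0.019)]
((527.2782592773438, -269.14984130859375), (67.2308120727539, 86.73895263671875), 81.07743072509766)
```

Converted, -0.14 m is -7, -0.1 m is -5.

```bash
python3 inch.py '[{"pos":[0,0,-2],"jaw":0.6},{"pos":[0,0,-5],"jaw":0.6},{"pos":[0,0,-7],"jaw":0.6}]'
python3 -c "
from h import *
print(delta([.528,-.2705,.12],down(np.radians(172.2))))"
```

```text
time: 10.18
eef_pos: [0.5277, -0.0178, 0.1472]
tcp_rot: [0.7, 0.715, 0.0, 0.001]
contact_force: [0.5, -0.0, 0.0]
opening: 0.598
finger_force: 0.0
(array([-0.2526, -0.0051,  0.0273]), array([ 4.0000e-04,  1.3000e-03, -1.4134e+00]))
```

```bash
python3 inch.py '[{"pos":[-2.5,0,0],"turn_vec":[0,0,-1.8],"jaw":0.6},{"pos":[-5.5,0,0],"turn_vec":[0,0,-3.6],"jaw":0.6},{"pos":[-8.5,-0.15,0],"turn_vec":[0,0,-5.4],"jaw":0.6},{"pos":[-11,-0.25,0],"turn_vec":[0,0,-7.2],"jaw":0.6},{"pos":[-12.63,-0.25,0],"turn_vec":[0,0,-9],"jaw":0.6},{"pos":[-12.63,-0.25,0.5],"turn_vec":[0,0,-10.8],"jaw":0.6},{"pos":[-12.63,-0.25,1],"turn_vec":[0,0,-12.6],"jaw":0.6},{"pos":[-12.63,-0.25,1.35],"turn_vec":[0,0,-14.134],"jaw":0.6},{"pos":[-12.63,-0.25,1.35],"turn_vec":[0,0,-14.134],"jaw":0.6},{"pos":[-12.63,-0.25,1.35],"turn_vec":[0,0,-14.134],"jaw":0.6}]'
python3 -c "
from h import *
print(delta([.528,-.2705,.032],down(np.radians(172.2))))"
```

```text
time: 11.42
eef_pos: [0.5273, -0.2704, 0.1177]
tcp_rot: [0.069, 0.998, -0.0, -0.001]
contact_force: [-0.1, -0.5, 0.3]
opening: 0.601
finger_force: 0.0
(array([-0.0008,  0.0001,  0.0857]), array([-0.0005, -0.0016, -0.0022]))
```

```bash
python3 inch.py '[{"pos":[0,0,2],"jaw":0.6},{"pos":[0,0,3.5],"jaw":0.6},{"pos":[0,0,4.275],"jaw":0.6},{"pos":[0,0,4.275],"jaw":0.6},{"pos":[0,0,4.275],"jaw":0},{"pos":[0,0,4.275],"jaw":0},{"pos":[0,0,4.275],"jaw":0},{"pos":[0,0,4.275],"jaw":0}]' 60
```

```text
time: 12.42
eef_pos: [0.5283, -0.2713, 0.0339]
tcp_rot: [0.068, 0.998, -0.001, 0.001]
contact_force: [0.3, -0.4, 6.1]
opening: 0.245
finger_force: 62.4
```

Converted, -0.12 m is -6, -0.11 m is -5.5.

```bash
python3 inch.py '[{"pos":[0,0,-1],"jaw":0},{"pos":[0,0,-3],"jaw":0},{"pos":[0,0,-5.5],"jaw":0},{"pos":[0,0,-6],"jaw":0},{"pos":[0,0,-6],"jaw":0}]'
python3 -c "
from h import *
c0=np.array([.5955,.2934]);y=np.radians(4.0);X=np.array([np.cos(y),np.sin(y)]);Y=np.array([-X[1],X[0]])
p=c0-.045*X-.055*Y;print(p)
print(delta([*p,.12],down(np.radians(94.))))"
```

```text
time: 13.05
eef_pos: [0.5271, -0.2702, 0.1523]
tcp_rot: [0.068, 0.998, -0.0, -0.001]
contact_force: [-0.6, -0.4, -1.6]
opening: 0.238
finger_force: 61.5
[0.55444622 0.23539494]
(array([0.0415, 0.5047, 0.032 ]), array([-1.5000e-03, -8.0000e-04,  1.3648e+00]))
```

Converted, 0.5047 m is 25.235, 0.46 m is 23, 0.8 rad is 8.

```bash
python3 inch.py '[{"pos":[0.2,2.5,0],"turn_vec":[0,0,1.4],"jaw":0},{"pos":[0.5,5.5,0],"turn_vec":[0,0,3],"jaw":0},{"pos":[0.75,8.5,0],"turn_vec":[0,0,4.6],"jaw":0},{"pos":[1,11.5,0],"turn_vec":[0,0,6.3],"jaw":0},{"pos":[1.25,14.5,0],"turn_vec":[0,0,8],"jaw":0},{"pos":[1.5,17.5,0],"turn_vec":[0,0,9.6],"jaw":0},{"pos":[1.75,20.5,0],"turn_vec":[0,0,11.2],"jaw":0},{"pos":[2,23,0],"turn_vec":[0,0,12.6],"jaw":0},{"pos":[2.075,25.235,0.5],"turn_vec":[0,0,13.65],"jaw":0},{"pos":[2.075,25.235,1.6],"turn_vec":[0,0,13.65],"jaw":0}]'
python3 inch.py '[{"jaw":0},{"jaw":0},{"jaw":0}]'
python3 -c "
from h import *
c=ctrl.read_camera('scene')
cv2.imwrite('pics/g.png',cv2.resize(c['pixels'][:,:,::-1][50:230,230:460],None,fx=3,fy=3,interpolation=3))
print(delta([.5544,.2354,.038],down(np.radians(94.))))"
```

```text
time: 14.3
eef_pos: [0.5534, 0.2382, 0.1176]
tcp_rot: [0.681, 0.732, -0.001, -0.001]
contact_force: [0.1, -0.4, -1.3]
opening: 0.239
finger_force: 61.5
time: 14.68
eef_pos: [0.5551, 0.2347, 0.1204]
tcp_rot: [0.682, 0.731, -0.0, -0.0]
contact_force: [-0.3, 0.2, -2.2]
opening: 0.244
finger_force: 61.4
(array([ 0.0006, -0.0007,  0.0827]), array([-0.0007, -0.0003, -0.0012]))
```

View pics/g.png

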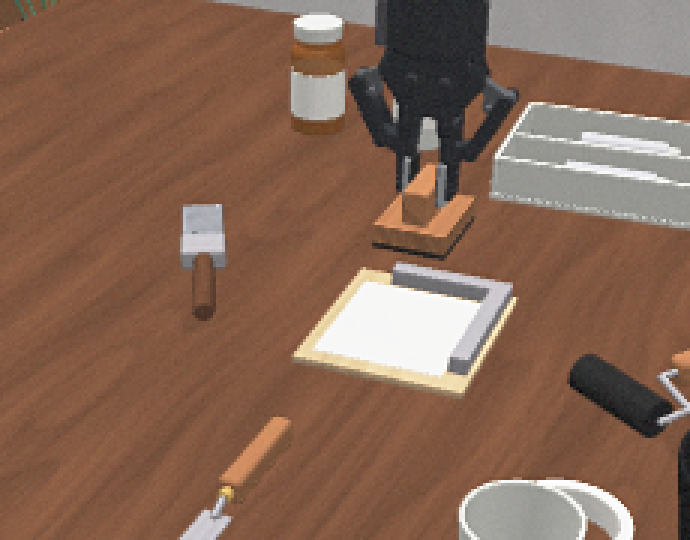

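The block hangs level over the board, with its base at about crop pixel (425,230). Next I'll lower it near the paper, then go in by touch.

```bash
python3 inch.py '[{"pos":[0,0,2],"jaw":0},{"pos":[0,0,3.5],"jaw":0},{"pos":[0.2,0.2,4.15],"jaw":0},{"pos":[0.4,0.4,4.2],"jaw":0},{"pos":[0.5,0.5,4.2],"jaw":0},{"pos":[0.5,0.5,4.2],"jaw":0},{"pos":[0.5,0.5,4.2],"jaw":0}]'
python3 -c "
from h import *
s=ctrl.get_state();print(s['eef_pos'],R.from_quat(s['tcp_rot']).inv().apply(s['contact_force']),s['wrist_torque'])"
```

```text
time: 15.6
eef_pos: [0.5642, 0.2462, 0.0367]
tcp_rot: [0.682, 0.731, -0.0, -0.0]
contact_force: [0.1, -0.4, -1.5]
opening: 0.243
finger_force: 61.5
[0.56418439 0.24615242 0.03672523] [-0.41383936  0.02550707  1.47303795] [-0.04137745  0.08242667 -0.00960095]
```

Now towards the long arm, slowly.

Converted, 0.004 m is 0.2, 0.003 m is 0.15.

```bash
python3 inch.py '[{"pos":[0,0.05,0],"jaw":0},{"pos":[0,0.1,0],"jaw":0},{"pos":[0,0.15,0],"jaw":0},{"pos":[0,0.2,0],"jaw":0},{"pos":[0,0.2,0],"jaw":0}]'; python3 inch.py '[{"pos":[0.05,0.025,0],"jaw":0},{"pos":[0.1,0.05,0],"jaw":0},{"pos":[0.15,0.05,0],"jaw":0},{"pos":[0.15,0.05,0],"jaw":0}]'; python3 -c "
from h import *
s=ctrl.get_state();print(s['eef_pos'],R.from_quat(s['tcp_rot']).inv().apply(s['contact_force']),s['wrist_torque'])"
```

```text
time: 16.23
eef_pos: [0.5678, 0.2462, 0.0358]
tcp_rot: [0.682, 0.731, -0.001, -0.001]
contact_force: [0.5, 0.9, -1.1]
opening: 0.239
finger_force: 61.5
time: 16.73
eef_pos: [0.5684, 0.2494, 0.0358]
tcp_rot: [0.682, 0.731, -0.001, -0.001]
contact_force: [-0.4, -0.0, -1.8]
opening: 0.243
finger_force: 61.5
[0.56844692 0.24942943 0.03580666] [ 0.01872114 -0.3822044   1.81994446] [-0.0481602   0.02766913 -0.00626149]
```

```bash
cat > f.py <<'E'
from h import *
s=ctrl.get_state();print(s['eef_pos'].round(5),'F tool',R.from_quat(s['tcp_rot']).inv().apply(s['contact_force']).round(2),'M',R.from_quat(s['tcp_rot']).inv().apply(s['wrist_torque']).round(3))
E
for i in 1; do python3 inch.py '[{"pos":[0,0.025,0],"jaw":0},{"pos":[0,0.05,0],"jaw":0},{"pos":[0,0.05,0],"jaw":0}]' >/dev/null; python3 f.py; python3 inch.py '[{"pos":[0.025,0.025,0],"jaw":0},{"pos":[0.05,0.05,0],"jaw":0},{"pos":[0.05,0.05,0],"jaw":0}]' >/dev/null; python3 f.py;  python3 inch.py '[{"pos":[0.025,0.025,0],"jaw":0},{"pos":[0.05,0.05,0],"jaw":0},{"pos":[0.05,0.05,0],"jaw":0}]' >/dev/null; python3 f.py; done
```

```text
[0.56881 0.24933 0.03553] F tool [-0.43 -2.78  0.55] M [ 0.4    0.029 -0.068]
[0.56895 0.25004 0.03499] F tool [-1.01 -6.24  0.29] M [ 0.931 -0.227 -0.158]
[0.56901 0.25081 0.03456] F tool [-2.73 -6.87  0.49] M [ 1.288 -0.318 -0.158]
```

```bash
python3 inch.py '[{"pos":[0.025,0,0],"jaw":0},{"pos":[0.05,0,0],"jaw":0},{"pos":[0.05,0,0],"jaw":0}]' >/dev/null; python3 f.py; python3 inch.py '[{"pos":[0.025,0,0.015],"jaw":0},{"pos":[0.05,0,0.03],"jaw":0},{"pos":[0.05,0,0.03],"jaw":0}]' ; python3 f.py
```

```text
[0.56892 0.2518  0.0344 ] F tool [-1.44 -5.18  1.42] M [ 1.083 -0.396 -0.142]
time: 18.6
eef_pos: [0.5689, 0.2523, 0.0342]
tcp_rot: [0.682, 0.732, -0.004, -0.002]
contact_force: [-6.2, -4.7, 0.9]
opening: 0.243
finger_force: 61.8
[0.56887 0.25228 0.03421] F tool [-4.23 -6.56 -0.85] M [ 1.334 -0.664 -0.156]
```

Converted, 0.0005 m is 0.025.

```bash
python3 inch.py '[{"pos":[0.025,0,0.025],"jaw":0},{"pos":[0.025,0,0.025],"jaw":0}]' ; python3 f.py; python3 -c "
from h import *
print(delta([.5689,.2525,.0339],down(np.radians(94.))))
c=ctrl.read_camera('scene');t=ctrl.read_camera('top')
a=cv2.resize(c['pixels'][:,:,::-1][110:190,320:410],None,fx=6,fy=6,interpolation=3)
cv2.imwrite('pics/i.png',a)"
```

```text
time: 18.85
eef_pos: [0.5689, 0.2523, 0.0342]
tcp_rot: [0.682, 0.732, -0.005, -0.002]
contact_force: [-8.0, -6.2, 3.7]
opening: 0.244
finger_force: 62.1
[0.56892 0.2523  0.03423] F tool [-5.58 -8.46 -3.61] M [ 1.416 -0.938 -0.119]
(array([ 0.0002, -0.    ,  0.0003]), array([-0.0091,  0.0038,  0.0011]))
```

View pics/i.png

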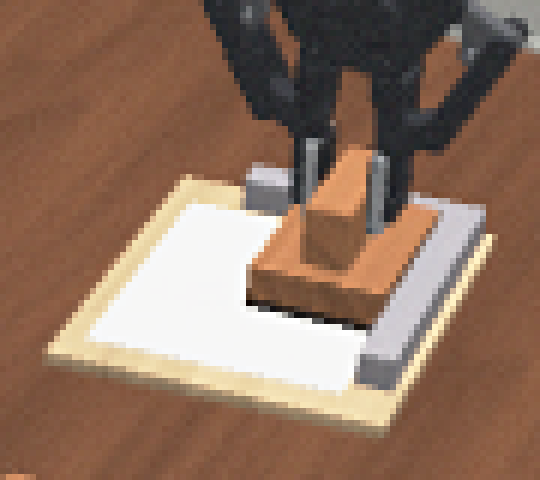

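The block sits in the corner against both arms, with its front lower edge at about crop (248,300) to (370,325). The push has tilted the tool about 0.5°, so I'll correct that.

The rows are not in the units I measure in: shifts go in units of 20 mm and turns go in units of 0.1 rad. I convert before sending: -0.009 rad is -0.09.

```bash
python3 inch.py '[{"turn_vec":[-0.05,0.02,0],"jaw":0},{"turn_vec":[-0.09,0.04,0],"jaw":0},{"turn_vec":[-0.09,0.04,0],"jaw":0},{"turn_vec":[-0.09,0.04,0],"jaw":0}]' ; python3 f.py; python3 -c "
from h import *
print(delta([.5689,.2525,.0339],down(np.radians(94.))))"
```

```text
time: 19.45
eef_pos: [0.5688, 0.2523, 0.0339]
tcp_rot: [0.682, 0.732, -0.0, -0.0]
contact_force: [-7.6, -5.6, 3.5]
opening: 0.243
finger_force: 61.9
[0.56878 0.25233 0.03392] F tool [-5.01 -7.97 -3.5 ] M [ 1.48 -0.88 -0.16]
(array([0.0002, 0.0001, 0.    ]), array([-0.0003, -0.0003,  0.0012]))
```

Converted, 0.0015 m is 0.075, 0.0008 m is 0.04.

```bash
python3 inch.py '[{"pos":[0.04,0,-0.02],"jaw":0},{"pos":[0.075,0.015,-0.03],"jaw":0},{"pos":[0.075,0.015,-0.03],"jaw":0},{"pos":[0.075,0.015,-0.03],"jaw":0}]' >/dev/null; python3 f.py; python3 inch.py '[{"pos":[0.025,0,0],"jaw":0},{"pos":[0.075,0,0],"jaw":0},{"pos":[0.075,0,0],"jaw":0},{"pos":[0.075,0,0],"jaw":0}]' ; python3 f.py;python3 -c "
from h import *
print(delta([.5689,.2525,.0339],down(np.radians(94.))))"
```

```text
[0.56888 0.25276 0.03412] F tool [-7.46 -7.23 -1.26] M [ 1.385 -1.396 -0.288]
time: 20.45
eef_pos: [0.5689, 0.2529, 0.0342]
tcp_rot: [0.681, 0.733, -0.002, 0.001]
contact_force: [-5.4, -12.0, 3.4]
opening: 0.244
finger_force: 61.9
[0.56891 0.25294 0.03424] F tool [-11.6   -6.25  -3.3 ] M [ 1.484 -2.111 -0.294]
(array([-0.0004, -0.    ,  0.0003]), array([-0.0015,  0.0047,  0.0036]))
```

Converted, -0.0006 m is -0.03, 0.0006 m is 0.03, 0.0045 rad is 0.045.

```bash
python3 inch.py '[{"pos":[-0.015,0.015,0],"turn_vec":[-0.015,0.03,0.01],"jaw":0},{"pos":[-0.03,0.03,-0.01],"turn_vec":[-0.015,0.045,0.02],"jaw":0},{"pos":[-0.03,0.03,-0.01],"turn_vec":[-0.015,0.045,0.02],"jaw":0},{"pos":[-0.03,0.03,-0.01],"turn_vec":[-0.015,0.045,0.02],"jaw":0}]' ; python3 f.py;python3 -c "
from h import *
print(delta([.5689,.2525,.0339],down(np.radians(94.))))
c=ctrl.read_camera('scene');t=ctrl.read_camera('top')
o=np.zeros((400,790,3),np.uint8)
o[:,:390]=cv2.resize(c['pixels'][:,:,::-1][110:190,320:398],None,fx=5,fy=5,interpolation=3)
o[:,400:]=cv2.resize(c['pixels'][:,:,::-1][60:360,130:420],(390,400),interpolation=3)
cv2.imwrite('pics/j.png',o)"
```

```text
time: 20.95
eef_pos: [0.5689, 0.2528, 0.034]
tcp_rot: [0.681, 0.732, -0.0, -0.001]
contact_force: [-8.4, -10.1, 2.2]
opening: 0.245
finger_force: 61.8
[0.5689  0.25283 0.03404] F tool [-9.5  -9.06 -2.21] M [ 1.563 -1.87  -0.453]
(array([-0.0003, -0.    ,  0.0001]), array([-0.0012, -0.0006,  0.0019]))
```

View pics/j.png

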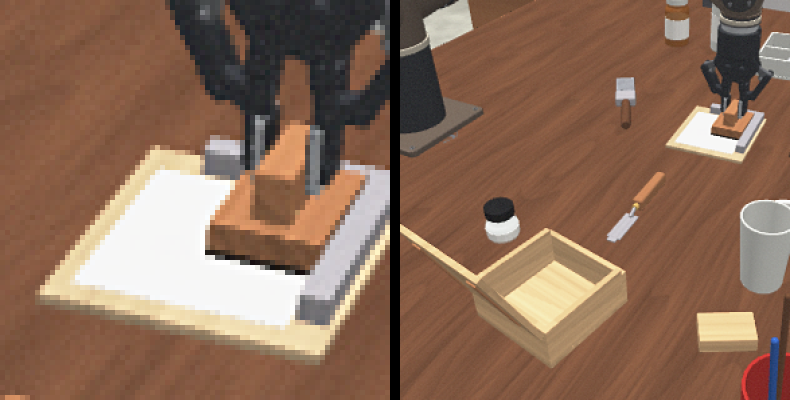

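The left crop shows the block seated on the paper against both arms. The right crop shows the lid standing open, the knife on the table and everything else in place. There is a yaw moment left in the grip, so I'll relax that to let both faces sit flush.

```bash
python3 inch.py '[{"turn_vec":[0,0,-0.03],"jaw":0},{"turn_vec":[0,0,-0.05],"jaw":0},{"turn_vec":[0,0,-0.05],"jaw":0},{"turn_vec":[0,0,-0.05],"jaw":0}]' >/dev/null; python3 f.py;python3 inch.py '[{"turn_vec":[0,0,-0.02],"jaw":0},{"turn_vec":[0,0,-0.04],"jaw":0},{"turn_vec":[0,0,-0.04],"jaw":0},{"turn_vec":[0,0,-0.04],"jaw":0}]' >/dev/null; python3 f.py; python3 -c "
from h import *
print(delta([.5689,.2525,.0339],down(np.radians(94.))))"
```

```text
[0.56895 0.25286 0.03404] F tool [-10.07  -8.72  -2.62] M [ 1.61  -1.794 -0.282]
[0.56906 0.25296 0.03404] F tool [-9.8  -8.42 -2.08] M [ 1.554 -1.799 -0.28 ]
(array([-0.0004, -0.0002,  0.0001]), array([-0.0008, -0.0011,  0.0096]))
```

```bash
for i in 1 ; do python3 inch.py '[{"turn_vec":[0,0,-0.03],"jaw":0},{"turn_vec":[0,0,-0.05],"jaw":0},{"turn_vec":[0,0,-0.05],"jaw":0},{"turn_vec":[0,0,-0.05],"jaw":0}]' >/dev/null; python3 f.py;python3 inch.py '[{"turn_vec":[0,0,-0.02],"jaw":0},{"turn_vec":[0,0,-0.05],"jaw":0},{"turn_vec":[0,0,-0.05],"jaw":0},{"turn_vec":[0,0,-0.05],"jaw":0}]' >/dev/null; python3 f.py; done; python3 -c "
from h import *
print(delta([.5689,.2525,.0339],down(np.radians(94.))))"
```

```text
[0.56911 0.25296 0.03402] F tool [-9.47 -8.34 -0.4 ] M [ 1.531 -1.754 -0.085]
[0.56913 0.25296 0.03403] F tool [-9.87 -8.26 -2.07] M [ 1.53  -1.78   0.138]
(array([-0.0004, -0.0003,  0.0001]), array([-0.0008, -0.0018,  0.0172]))
```

Converted, 0.003 rad is 0.03.

```bash
python3 inch.py '[{"turn_vec":[0,0,0.02],"jaw":0},{"turn_vec":[0,0.01,0.03],"jaw":0},{"turn_vec":[0,0.01,0.03],"jaw":0},{"turn_vec":[0,0.01,0.03],"jaw":0}]' ; python3 f.py; python3 inch.py '[{"jaw":0},{"jaw":0},{"jaw":0},{"jaw":0}]'>/dev/null; python3 f.py
python3 -c "
from plant import ctrl
print(ctrl.sign_off())"
```

```text
time: 23.55
eef_pos: [0.5691, 0.253, 0.034]
tcp_rot: [0.676, 0.736, 0.001, -0.001]
contact_force: [-7.1, -9.7, 2.1]
opening: 0.243
finger_force: 61.9
[0.56911 0.25299 0.03401] F tool [-9.07 -7.85 -2.07] M [ 1.511e+00 -1.790e+00  1.000e-03]
[0.56911 0.253   0.03403] F tool [-9.88 -8.91 -1.99] M [ 1.483 -1.757  0.021]
the job is handed in; nothing more can be done
None
```

I handed the job in at about 24 s: the lid stands open, the knife is back on the table, and the gripped block is pressed into the corner with about 9–10 N on the long arm and 8–9 N on the short arm; I don't have the verdict.

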